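# Set the key machine's depth lever three clicks out from home

## Task

Set the depth of the next cut on the key-cutting machine by feel: push the orange depth lever all the way back against its red home stop, then push it out the other way three clicks and leave it seated in the third notch from home (the home notch itself is not counted), without ever going past that notch. Push it gently with the fingertips, never pinching or gripping it, and leave the tray of blanks, the pliers, the padlock and the brush undisturbed.

Things in the scene. Friction and masses are not known exactly. Their poses are not given: they have to be found in the camera images.
- key_machine: Grey bench key-cutting machine, fixed: casting 280 mm deep (its x -130 to +150), 420 mm wide (y -210 to +210), top 46 mm above the bench. Origin on the bench under the middle of its width, z up; x points away from its front, which faces the robot; y to its left. An upright orange lever on a steel bar slides along the line x = -80, parallel to y. Near its path nothing else is over 82 mm high.
- home_stop (a point): Red block at the right-hand (-y) end of the bar that carries the lever: the home stop. Point: middle of its top face, 64 mm above the bench, 37 mm to the machine's -y of the lever when the lever is home. Block 34 x 12 mm.
- wing_knob (a point): Top of the vise's black wing knob, 140 mm above the bench, 96 mm behind (machine +x) the lever's line. The vise carriage under it begins 69 mm behind that line and is up to 117 mm high; a thin stop screw at 59 mm height reaches from it towards the bar. Motor and cutter, up to 148 mm high, are at the rear right, over 120 mm behind the line. All are fixed.
- depth_lever (a joint): Lever travel along machine +y, in m: 0 = home stop; notches every 14 mm: 0 (home), 0.014, 0.028, 0.042 (the third), 0.056, 0.070, 0.084; hard stops at both ends. A spring plunger clicks into round notches: some 6 N pushes it out, the push eases on the tooth 7 mm on, then the lever snaps into the next notch by itself and stays. Starts near the first or second notch.
- lever_top (a point): Middle of the lever's top, 128 mm above the bench; axes as the machine's. Orange grip of two riveted halves, left and right: together 14 mm thick along the slide (y), 22 mm wide across it (x), 78 to 122 mm above the bench; a thin steel head above, a 5 mm blade below down to the foot at 70 mm. A brass plunger barrel, top at 82 mm, rides 38 mm in front of it (-x) over a notched rail.
- blank_tray: Bystander: loose blue tray of key blanks, 100 x 130 x 32 mm, left of the machine. Origin: centre of its underside.
- pliers: Bystander: pliers with orange handles lying on the bench in front of the machine, about 190 x 45 x 12 mm, jaws towards their +x. Origin: on the bench, about mid-length.
- padlock: Bystander: brass padlock lying flat in front of the machine, 40 x 44 x 20 mm with a steel shackle that reaches 50 mm from the origin along its +x. Origin: centre of the body's underside.
- brush: Bystander: swarf brush with wooden handle lying on the bench right of the machine, 170 mm long along its x, 42 mm wide, 20 mm high. Origin: middle of its length, on the bench.

How it is judged:
On the way:
1. the lever is back at its home stop (value of joint depth_lever below 0.0025 m), for 0.2 s.
At the end, for the whole second after the job is handed in: The lever rests by itself in the third notch from home (joint within 3 mm of 0.042 m, still), and the tray, pliers, padlock and brush lie within 20 mm of where they were (value of joint depth_lever between 0.039 and 0.045 m and velocity of joint depth_lever between -0.005 and 0.005 m/s and distance of each of blank_tray, pliers, padlock, brush from where it was at the start of the episode below 0.02 m); the robot touches nothing.
It fails at once if the lever is pushed past the third notch (over the tooth beyond it: more than 50 mm from home) (value of joint depth_lever above 0.05 m).
It fails at once if the lever is pinched: fingers press on both halves of its grip at once (contact force between the fingers and depth_lever_c0 above 1.5 N and contact force between the fingers and depth_lever_c1 above 1.5 N).
It fails at once if the lever is rammed: more than 35 N on its grip (contact force between the fingers and depth_lever_c0 above 35 N or contact force between the fingers and depth_lever_c1 above 35 N).
It fails at once if a bystander is shoved, lifted or carried more than 20 mm (distance of any of blank_tray, pliers, padlock, brush from where it was at the start of the episode above 0.02 m).
It also fails if it takes over 51 s, if anything falls off the work surface, if the arm or the gripper's body presses on something with over 40 N, if the wrist force passes 120 N, or if a joint passes its speed limit or range.

## Robot

A 6-joint arm with a two-finger parallel gripper is mounted at the origin on the work surface. World frame = base frame: x ahead of the robot, y to its left, z up, the work surface at z = 0. Lengths are in m, angles in rad, forces in N, time in s.
With the tool pointing down it reaches from about 0.3 to 0.775 m from the base axis. Payload 14.6 kg.
Tool frame: the origin (TCP) lies on the centre line of the jaws, within the pads' length; the fingertips stand 19 mm ahead of it and the grasp point (between the pads) is the TCP; y points along the fingers, x is the direction in which the jaws open and shut, and the axes are right-handed (so a half turn about y gives the same grasp; the last joint's range is limited). The gripper opens to 94 mm and grips with 3 to 60 N. Pads are 16 mm wide; open, the fingers measure 119 mm over their backs; the gripper's body (75 mm by 177 mm) begins 78 mm behind the grasp point.
Start: joints at [1.084, 0.3, 1.521, -0, 1.321, -0.067], TCP at [0.224, 0.502, 0.224] pointing down, gripper open.
Joint ranges: [-3.03, 3.03], [-0.79, 2.21], [0.23, 2.52], [-1.04, 4.18], [0, 3.07], [-2.55, 2.55]. Speed limits (rad/s): [2.22, 2.22, 2.57, 3.14, 3.14, 3.14].

## Interface

Orientations are given as [roll, pitch, yaw] about the fixed x, y, z axes, in that order (R = Rz(yaw) Ry(pitch) Rx(roll)).
In Python, from station import get_obs, cams, workorder gives the robot as it stands.
- The arm moves only by the shell command python3 -m handwheel 'ROWS' [FORCE]. ROWS is JSON, a list of rows, each an object of numbers: "fingers": the opening, from -1 (shut) to 1 (fully open); "x", "y", "z": the shift along the tool's x, y, z in m; "spin": the turn about the tool's y in degrees. In form: [{"fingers": .., "x": .., "y": .., "z": .., "spin": ..}, ...]. A call has exactly 10 rows; each row is the pose to reach, as a shift and turn from the pose commanded when the call began, along the tool's axes at that moment; what a row does not reach only later rows make up. A row lasts 1/10 s, in which the tool goes at most 50 mm and 8.59 degrees, less where a joint would pass 70% of its speed; a pose out of reach is approached as far as the arm can. A call with a gripper value outside its range is refused whole. The fingers move at their own pace and stop on an object; FORCE is the grip in N (left out, the last holds). Time passes only in rows, so rows that repeat a pose let the fingers close, or fill a call up. It gives the time, the measured TCP pose, the force and the opening at its end, in the units of the state.
- get_obs(): the state, without advancing time (a new reading comes with each control period).
- cams.camera(name): name is "side" or "top" or "wrist"; returns (picture, depth): 420x560x3 uint8, red, green, blue; 420x560 float32, m along the optical axis (not along the pixel's ray), 0 where there is no reading.
- cams.get_calibration(name): a dict with "fx", "fy", "cx", "cy" (pixels), "view" (4x4, takes a point from world to camera coordinates). Camera axes: x right, y down, z forward; pixel columns grow to the right and rows downward; lengths in m; the calibration is good to about 2 mm. The wrist camera is an equidistant fisheye: a pixel r from the principal point sees the ray r / f radians off the axis. A picture is of the moment at which its call begins: read the wrist's pose just before it. get_calibration takes no time and is no camera call; for the wrist camera it gives the pose at the moment of the call.
- workorder.hand_in(): hands the job in, once; it reports no verdict.
The state is a dict: "time_s": time; "qpos": joint angles; "joint_vel": joint speeds; "tau": joint torques, N m; "ee_pos": TCP position; "eef_rot": TCP orientation; "force": force on the tool from outside, world axes, zero at the start; "moment": the same for the moment, N m; "grip_width": finger opening in m.
Only numpy, scipy, OpenCV 4.12 (cv2) and the standard library are available. Lean on these libraries where they do the work, as an engineer would, in place of code of your own. Each camera call takes 0.05 s, during which the arm holds its last target. There are 200 camera calls.

## Working session

There is one attempt and no reset: what is moved stays moved. The work goes in short steps, Python scripts to look and compute and a shell command to move; the robot and the scene stay as the last step left them, time stands still between calls to the robot, and variables do not carry over. Pictures are saved under pics/ and viewed, about 8 in all and at most 12, crops included, and the job is handed in when it is done.

```bash
mkdir -p pics; ls; python3 - <<'E'
from station import get_obs, cams
import cv2,numpy as np
o=get_obs();print(o)
for n in("top","side"):
    p,d=cams.camera(n);cv2.imwrite(f"pics/{n}0.png",p[...,::-1]);np.savez(f"pics/{n}0.npz",p=p,d=d)
    c=cams.get_calibration(n);print(n,c)
E
```

```text
pics
{'time_s': 0.0, 'qpos': array([ 1.08438378e+00,  3.00478406e-01,  1.52156521e+00, -2.26441271e-05,
        1.32067401e+00, -6.66057077e-02]), 'joint_vel': array([-1.98371402e-03, -8.39487831e-05, -2.25807468e-04, -4.59219131e-04,
        1.43369313e-03,  9.25422449e-06]), 'tau': array([-3.63433232e-03, -5.31800151e+01, -3.52734053e+01,  7.06392643e-02,
        2.44160666e-02, -6.64644745e-05]), 'ee_pos': array([0.22407472, 0.50203493, 0.22388902]), 'eef_rot': array([-1.57074334e+00,  1.12393533e-03,  1.15099514e+00]), 'force': array([ 0.93086846,  0.05912296, -0.01803608]), 'moment': array([ 0.03866996, -0.04992026,  0.01453983]), 'grip_width': 0.09388697796989327}
top {'fx': 460.75643859183, 'fy': 460.75643859183, 'cx': 281.37416614903736, 'cy': 213.28622802406608, 'view': array([[-0.00498677, -0.99996333, -0.00696183,  0.04734231],
       [-0.99292306,  0.00577749, -0.11861877,  0.53788776],
       [ 0.11865465,  0.00632104, -0.99291546,  1.06325753],
       [ 0.        ,  0.        ,  0.        ,  1.        ]])}
side {'fx': 427.9773722995696, 'fy': 427.9773722995696, 'cx': 270.6709781192523, 'cy': 206.9632393250658, 'view': array([[ 0.87544125, -0.48271395,  0.02428697, -0.44290718],
       [-0.23628017, -0.47126732, -0.8497522 ,  0.23971802],
       [ 0.42163289,  0.7381696 , -0.52662259,  0.8538643 ],
       [ 0.        ,  0.        ,  0.        ,  1.        ]])}
```

View pics/top0.png

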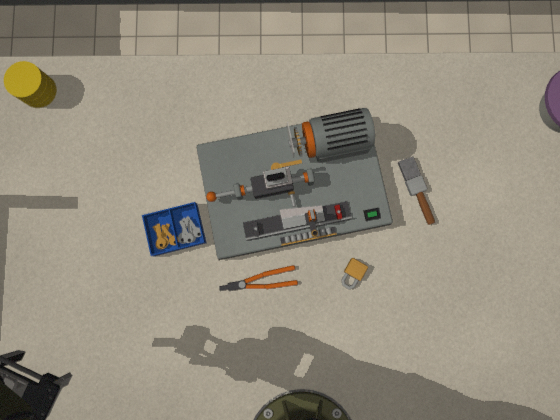

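View pics/side0.png

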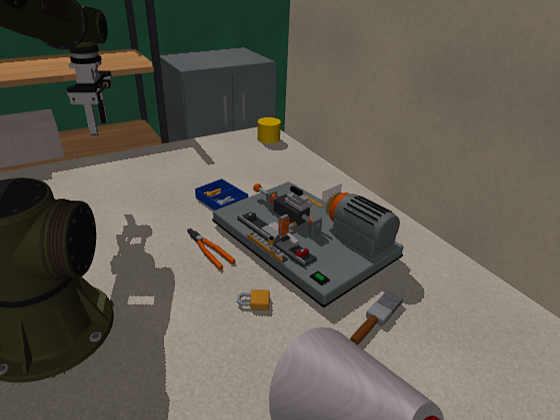

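Top view: the machine spans about (197,145) to (392,222). The lever is near (312,215), the red stop near (338,211), the tray at (174,230), the pliers at (260,280), the padlock at (355,270) and the brush at (415,190). In the side view the lever is at (284,227) and the red stop at (302,252).

```bash
cat > h.py <<'E'
import numpy as np,cv2
from station import get_obs,cams
def cloud(c,d):
    v,u=np.mgrid[0:d.shape[0],0:d.shape[1]]
    P=np.stack([(u-c['cx'])/c['fx']*d,(v-c['cy'])/c['fy']*d,d],-1)
    V=c['view'];return (P-V[:3,3])@V[:3,:3]
def ray(c,uv,z):
    V=c['view'];R=V[:3,:3];o=-R.T@V[:3,3]
    w=R.T@np.array([(uv[0]-c['cx'])/c['fx'],(uv[1]-c['cy'])/c['fy'],1]);return o+w*(z-o[2])/w[2]
def masks(p):
    h=cv2.cvtColor(p,cv2.COLOR_RGB2HSV).astype(int);H,S,V=h[...,0],h[...,1],h[...,2]
    return dict(red=((H<4)|(H>174))&(S>150)&(V>70),orange=(H>=5)&(H<=14)&(S>140)&(V>90))
E
python3 - <<'E'
from h import *
for n,win in(("top",(195,235,295,360)),("side",(205,265,265,315))):
    z=np.load(f"pics/{n}0.npz");p,d=z['p'],z['d'];c=cams.get_calibration(n);W=cloud(c,d);m=masks(p)
    k=np.zeros(d.shape,bool);k[win[0]:win[1],win[2]:win[3]]=1
    for nm in m:
        q=m[nm]&k; nn,l,s,ce=cv2.connectedComponentsWithStats(q.astype(np.uint8))
        for i in range(1,nn):
            if s[i,4]<6: continue
            w=W[l==i];print(n,nm,s[i],ce[i].round(1),"mean",w.mean(0).round(4),"zmax",w[:,2].max().round(4),"top",w[w[:,2]>w[:,2].max()-.008].mean(0).round(4))
    if n=="top":
        q=(abs(W[...,2]-.046)<.006);q=cv2.morphologyEx(q.astype(np.uint8),cv2.MORPH_OPEN,np.ones((3,3)))
        q[:, :190]=0;q[:,400:]=0
        # front edge + whole rectangle
        w=W[q>0][:,:2].astype(np.float32);r=cv2.minAreaRect(w);print("casting rect",r,cv2.boxPoints(r))
        k2=(W[...,2]>.1)&k;print("high",W[k2].round(3)[:40], np.argwhere(k2)[:40].mean(0))
    a,b,cc,dd=win
    cv2.imwrite(f"pics/{n}crop.png",cv2.resize(p[a-15:b+15,cc-25:dd+15,::-1],None,fx=7,fy=7,interpolation=cv2.INTER_CUBIC)[:600,:800])
E
```

```text
top red [334 205   8  14  60] [337.8 211.2] mean [ 0.5386 -0.086   0.0635] zmax 0.0692 top [ 0.5381 -0.0864  0.0642]
top orange [308 211   4  11  21] [309.1 215.7] mean [ 0.5227 -0.017   0.1136] zmax 0.1243 top [ 0.5233 -0.0174  0.1218]
top orange [313 210   3   9   9] [314.3 214. ] mean [ 0.5254 -0.028   0.1222] zmax 0.1242 top [ 0.5254 -0.028   0.1222]
casting rect ((0.43152767419815063, -0.019096732139587402), (0.6410364508628845, 0.41983762383461), 11.439830780029297) [[ 0.07574198  0.12308055]
 [ 0.15901205 -0.2884164 ]
 [ 0.78731334 -0.16127402]
 [ 0.70404327  0.25022292]]
high [[ 0.408  0.038  1.12 ]
 [ 0.408  0.038  1.12 ]
 [ 0.534 -0.016  0.121]
 [ 0.534 -0.018  0.127]
 [ 0.533 -0.02   0.129]
 [ 0.534 -0.023  0.127]
 [ 0.534 -0.025  0.122]
 [ 0.535 -0.028  0.119]
 [ 0.532 -0.014  0.122]
 [ 0.532 -0.016  0.124]
 [ 0.532 -0.018  0.126]
 [ 0.531 -0.021  0.127]
 [ 0.531 -0.023  0.128]
 [ 0.531 -0.025  0.128]
 [ 0.532 -0.027  0.12 ]
 [ 0.531 -0.015  0.114]
 [ 0.53  -0.016  0.123]
 [ 0.529 -0.018  0.125]
 [ 0.529 -0.02   0.129]
 [ 0.529 -0.022  0.129]
 [ 0.529 -0.025  0.128]
 [ 0.
[... 366 characters left out ...]
.029  0.124]
 [ 0.408  0.038  1.12 ]
 [ 0.523 -0.016  0.12 ]
 [ 0.523 -0.018  0.123]] [211.8  311.45]
side red [304 248   4   4  11] [305.3 249.6] mean [ 0.5467 -0.0881  0.0632] zmax 0.0653 top [ 0.5467 -0.0881  0.0632]
side red [296 251   6   5  20] [298.4 252.8] mean [ 0.5262 -0.0911  0.0633] zmax 0.0651 top [ 0.5262 -0.0911  0.0633]
side orange [281 217   8  18  56] [283.8 225.4] mean [ 0.5214 -0.0303  0.1033] zmax 0.1234 top [ 0.524  -0.0296  0.1188]
side orange [308 217   6   7  13] [310.5 219.5] mean [ 0.608  -0.014   0.0843] zmax 0.0914 top [ 0.6104 -0.0145  0.0877]
side orange [279 218   1  12  12] [279.  223.5] mean [ 0.5131 -0.022   0.1062] zmax 0.1216 top [ 0.5127 -0.0218  0.1188]
```

View pics/topcrop.png

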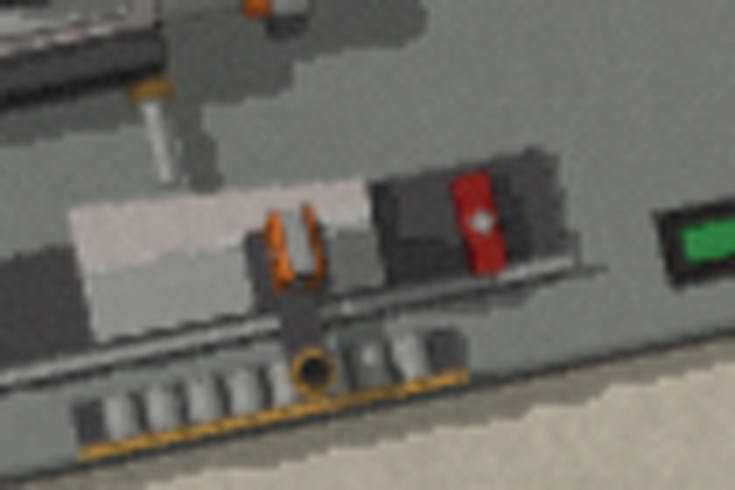

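The crop shows the lever at (295,245) in the crop, the red stop at (480,222) and the barrel at (312,370). The red top comes out at z 0.064 and the lever top at z 0.128, both as specified, with a machine yaw of about 11.5°. The lever sits about 65 mm from the stop, so it is in the second notch (28 mm). I'll straddle it with the fingers wide open along the slide.

```bash
python3 -m handwheel '[{"fingers":1,"x":-0.027,"y":0,"z":-0.037,"spin":-3.5},{"fingers":1,"x":-0.054,"y":0,"z":-0.074,"spin":-7},{"fingers":1,"x":-0.081,"y":0,"z":-0.111,"spin":-10.5},{"fingers":1,"x":-0.108,"y":0,"z":-0.148,"spin":-14},{"fingers":1,"x":-0.135,"y":0,"z":-0.185,"spin":-17.5},{"fingers":1,"x":-0.162,"y":0,"z":-0.222,"spin":-21},{"fingers":1,"x":-0.189,"y":0,"z":-0.259,"spin":-24.5},{"fingers":1,"x":-0.216,"y":0,"z":-0.296,"spin":-28},{"fingers":1,"x":-0.243,"y":0,"z":-0.333,"spin":-32},{"fingers":1,"x":-0.27,"y":0,"z":-0.37,"spin":-35.5}]'
cat >> h.py <<'E'
YAW=np.radians(11.45);MX=np.array([np.cos(YAW),np.sin(YAW)]);MY=np.array([-np.sin(YAW),np.cos(YAW)])
HOME=np.array([0.5307,-0.0502])
def st():
    o=get_obs();r=o['eef_rot'];p=o['ee_pos'];y=r[2];tx=np.array([np.cos(y),np.sin(y)]);tz=np.array([-np.sin(y),np.cos(y)])
    d=p[:2]-HOME
    print('t',round(o['time_s'],2),'p',p.round(4),'rot',r.round(3),'F',o['force'].round(2),'Fmy',round(float(o['force'][:2]@MY),2),'w',round(o['grip_width'],4),'\n machine along(y)',round(float(d@MY)*1e3,1),'across(x)',round(float(d@MX)*1e3,1),'| yaw err deg',round(float(np.degrees(y-YAW-np.pi/2)),2))
    return p,tx,tz
E
python3 - <<'E'
from h import *
p,tx,tz=st();g=HOME+MY*.028-p[:2];print('to go tool x,z',g@tx,g@tz)
E
```

```text
time_s: 1.1
ee_pos: [0.4525, 0.103, 0.2244]
eef_rot: [-1.571, -0.0, 1.773]
force: [1.1, 1.6, 0.1]
grip_width: 0.0939
t 1.1 p [0.4525 0.103  0.2244] rot [-1.571 -0.     1.773] F [1.15 1.62 0.09] Fmy 1.36 w 0.0939 
 machine along(y) 165.7 across(x) -46.2 | yaw err deg 0.15
to go tool x,z -0.1378299184212986 -0.04585564880001396
```

```bash
python3 -m handwheel '[{"fingers":1,"x":-0.02,"y":0,"z":-0.006,"spin":0},{"fingers":1,"x":-0.04,"y":0,"z":-0.013,"spin":0},{"fingers":1,"x":-0.06,"y":0,"z":-0.02,"spin":0},{"fingers":1,"x":-0.08,"y":0,"z":-0.026,"spin":0},{"fingers":1,"x":-0.1,"y":0,"z":-0.033,"spin":0},{"fingers":1,"x":-0.12,"y":0,"z":-0.04,"spin":0},{"fingers":1,"x":-0.138,"y":0,"z":-0.046,"spin":0},{"fingers":1,"x":-0.138,"y":0,"z":-0.046,"spin":0},{"fingers":1,"x":-0.138,"y":0,"z":-0.046,"spin":0},{"fingers":1,"x":-0.138,"y":0,"z":-0.046,"spin":0}]'
python3 - <<'E'
from h import *
st()
p,d=cams.camera("side");q,e=cams.camera("wrist")
a=cv2.resize(p[150:290,200:380,::-1],None,fx=3,fy=3,interpolation=cv2.INTER_CUBIC);b=q[...,::-1]
b=cv2.resize(b,(400,300));a=cv2.resize(a,(400,311))[:300]
cv2.imwrite("pics/above.png",np.hstack([a,b]))
E
```

```text
time_s: 2.1
ee_pos: [0.5242, -0.0207, 0.2244]
eef_rot: [-1.571, -0.0, 1.771]
force: [-0.5, -0.0, -0.5]
grip_width: 0.0935
t 2.1 p [ 0.5242 -0.0207  0.2244] rot [-1.571 -0.     1.771] F [-0.47 -0.01 -0.51] Fmy 0.08 w 0.0935 
 machine along(y) 30.2 across(x) -0.5 | yaw err deg 0.02
```

View pics/above.png

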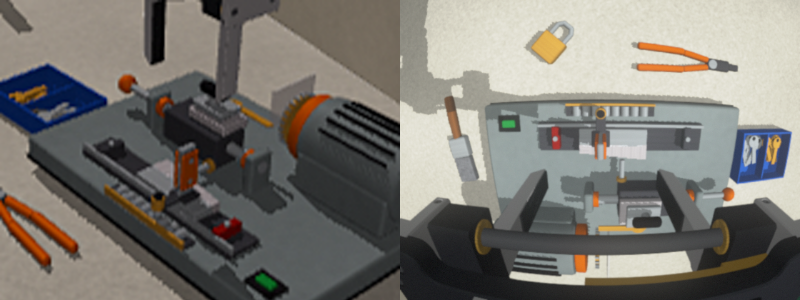

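The side crop shows the gripper above the machine and the lever upright at (185,165). In the wrist view the lever is at (600,147), between the two fingers. I'll descend 112 mm, leaving the tips at about 93 mm.

```bash
python3 -m handwheel '[{"fingers":1,"x":0,"y":0.02,"z":0,"spin":0},{"fingers":1,"x":0,"y":0.04,"z":0,"spin":0},{"fingers":1,"x":0,"y":0.06,"z":0,"spin":0},{"fingers":1,"x":0,"y":0.08,"z":0,"spin":0},{"fingers":1,"x":0,"y":0.1,"z":0,"spin":0},{"fingers":1,"x":0,"y":0.112,"z":0,"spin":0},{"fingers":1,"x":0,"y":0.112,"z":0,"spin":0},{"fingers":1,"x":0,"y":0.112,"z":0,"spin":0},{"fingers":1,"x":0,"y":0.112,"z":0,"spin":0},{"fingers":1,"x":0,"y":0.112,"z":0,"spin":0}]'
python3 - <<'E'
from h import *
st()
p,d=cams.camera("side");q,e=cams.camera("wrist")
a=cv2.resize(p[170:275,220:360,::-1],(400,300),interpolation=cv2.INTER_CUBIC);b=cv2.resize(q[100:310,140:420,::-1],(400,300))
cv2.imwrite("pics/down.png",np.hstack([a,b]))
E
```

```text
time_s: 3.2
ee_pos: [0.5248, -0.0213, 0.1133]
eef_rot: [-1.572, 0.0, 1.771]
force: [0.1, 0.0, 0.2]
grip_width: 0.094
t 3.2 p [ 0.5248 -0.0213  0.1133] rot [-1.572  0.     1.771] F [0.1  0.01 0.21] Fmy -0.01 w 0.094 
 machine along(y) 29.5 across(x) 0.0 | yaw err deg -0.0
```

View pics/down.png

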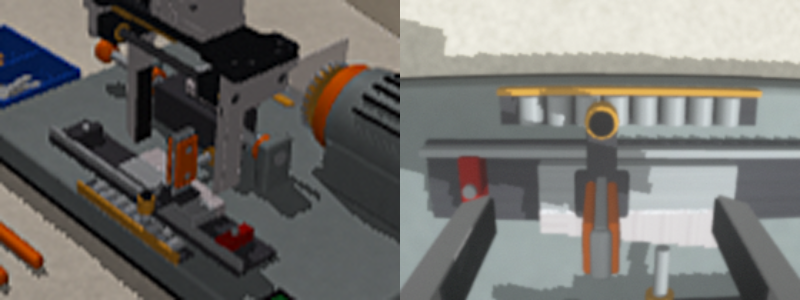

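The left crop shows the lever standing between the fingers. The right crop, from the wrist camera, shows the lever centred at (600,230) with about 40 mm free on each side and the red stop at (470,178). I'll approach toward home, then push slowly.

```bash
python3 -m handwheel '[{"fingers":1,"x":-0.008,"y":0,"z":0,"spin":0},{"fingers":1,"x":-0.016,"y":0,"z":0,"spin":0},{"fingers":1,"x":-0.024,"y":0,"z":0,"spin":0},{"fingers":1,"x":-0.03,"y":0,"z":0,"spin":0},{"fingers":1,"x":-0.034,"y":0,"z":0,"spin":0},{"fingers":1,"x":-0.037,"y":0,"z":0,"spin":0},{"fingers":1,"x":-0.039,"y":0,"z":0,"spin":0},{"fingers":1,"x":-0.04,"y":0,"z":0,"spin":0},{"fingers":1,"x":-0.041,"y":0,"z":0,"spin":0},{"fingers":1,"x":-0.042,"y":0,"z":0,"spin":0}]'
python3 -c "from h import *;st()"
python3 -m handwheel '[{"fingers":1,"x":-0.001,"y":0,"z":0,"spin":0},{"fingers":1,"x":-0.002,"y":0,"z":0,"spin":0},{"fingers":1,"x":-0.003,"y":0,"z":0,"spin":0},{"fingers":1,"x":-0.003,"y":0,"z":0,"spin":0},{"fingers":1,"x":-0.003,"y":0,"z":0,"spin":0},{"fingers":1,"x":-0.003,"y":0,"z":0,"spin":0},{"fingers":1,"x":-0.003,"y":0,"z":0,"spin":0},{"fingers":1,"x":-0.003,"y":0,"z":0,"spin":0},{"fingers":1,"x":-0.003,"y":0,"z":0,"spin":0},{"fingers":1,"x":-0.003,"y":0,"z":0,"spin":0}]'
python3 -c "from h import *;st()"
```

```text
time_s: 4.3
ee_pos: [0.5327, -0.062, 0.1124]
eef_rot: [-1.571, -0.001, 1.771]
force: [-0.9, 5.5, 0.9]
grip_width: 0.094
t 4.3 p [ 0.5327 -0.062   0.1124] rot [-1.571e+00 -1.000e-03  1.771e+00] F [-0.88  5.54  0.93] Fmy 5.61 w 0.094 
 machine along(y) -12.0 across(x) -0.4 | yaw err deg 0.0
time_s: 5.3
ee_pos: [0.5334, -0.0654, 0.1125]
eef_rot: [-1.571, 0.0, 1.771]
force: [-0.1, 3.8, 0.8]
grip_width: 0.0938
t 5.3 p [ 0.5334 -0.0654  0.1125] rot [-1.571  0.     1.771] F [-0.14  3.77  0.83] Fmy 3.73 w 0.0938 
 machine along(y) -15.4 across(x) -0.4 | yaw err deg -0.0
```

Contact at 5.6 N puts the lever at 28 mm, which matches the pictures. Next I push on to home.

```bash
python3 -m handwheel '[{"fingers":1,"x":-0.0015,"y":0,"z":0,"spin":0},{"fingers":1,"x":-0.003,"y":0,"z":0,"spin":0},{"fingers":1,"x":-0.0045,"y":0,"z":0,"spin":0},{"fingers":1,"x":-0.006,"y":0,"z":0,"spin":0},{"fingers":1,"x":-0.0075,"y":0,"z":0,"spin":0},{"fingers":1,"x":-0.009,"y":0,"z":0,"spin":0},{"fingers":1,"x":-0.0105,"y":0,"z":0,"spin":0},{"fingers":1,"x":-0.012,"y":0,"z":0,"spin":0},{"fingers":1,"x":-0.0135,"y":0,"z":0,"spin":0},{"fingers":1,"x":-0.0145,"y":0,"z":0,"spin":0}]'
python3 -c "from h import *;st()"
python3 -m handwheel '[{"fingers":1,"x":-0.001,"y":0,"z":0,"spin":0},{"fingers":1,"x":-0.002,"y":0,"z":0,"spin":0},{"fingers":1,"x":-0.003,"y":0,"z":0,"spin":0},{"fingers":1,"x":-0.004,"y":0,"z":0,"spin":0},{"fingers":1,"x":-0.005,"y":0,"z":0,"spin":0},{"fingers":1,"x":-0.006,"y":0,"z":0,"spin":0},{"fingers":1,"x":-0.007,"y":0,"z":0,"spin":0},{"fingers":1,"x":-0.0075,"y":0,"z":0,"spin":0},{"fingers":1,"x":-0.0075,"y":0,"z":0,"spin":0},{"fingers":1,"x":-0.0075,"y":0,"z":0,"spin":0}]'
python3 -c "from h import *;st()"
```

```text
time_s: 6.3
ee_pos: [0.5362, -0.0793, 0.1124]
eef_rot: [-1.571, -0.001, 1.771]
force: [-1.7, 4.3, 0.4]
grip_width: 0.0942
t 6.3 p [ 0.5362 -0.0793  0.1124] rot [-1.571e+00 -1.000e-03  1.771e+00] F [-1.67  4.35  0.45] Fmy 4.59 w 0.0942 
 machine along(y) -29.6 across(x) -0.4 | yaw err deg 0.01
time_s: 7.3
ee_pos: [0.5378, -0.0869, 0.1125]
eef_rot: [-1.571, -0.0, 1.771]
force: [0.2, 0.3, -0.3]
grip_width: 0.094
t 7.3 p [ 0.5378 -0.0869  0.1125] rot [-1.571 -0.     1.771] F [ 0.23  0.3  -0.28] Fmy 0.25 w 0.094 
 machine along(y) -37.4 across(x) -0.4 | yaw err deg -0.0
```

The force dropped to zero at 2.6 mm, so the lever snapped home ahead of the finger. I'll follow and feel the hard stop.

```bash
python3 -m handwheel '[{"fingers":1,"x":-0.0005,"y":0,"z":0,"spin":0},{"fingers":1,"x":-0.001,"y":0,"z":0,"spin":0},{"fingers":1,"x":-0.0015,"y":0,"z":0,"spin":0},{"fingers":1,"x":-0.002,"y":0,"z":0,"spin":0},{"fingers":1,"x":-0.0025,"y":0,"z":0,"spin":0},{"fingers":1,"x":-0.0025,"y":0,"z":0,"spin":0},{"fingers":1,"x":-0.0025,"y":0,"z":0,"spin":0},{"fingers":1,"x":-0.0025,"y":0,"z":0,"spin":0},{"fingers":1,"x":-0.0025,"y":0,"z":0,"spin":0},{"fingers":1,"x":-0.0025,"y":0,"z":0,"spin":0}]'
python3 -c "from h import *;st()"
```

```text
time_s: 8.3
ee_pos: [0.5382, -0.0891, 0.1124]
eef_rot: [-1.571, -0.0, 1.771]
force: [-0.2, 5.4, 0.6]
grip_width: 0.0937
t 8.3 p [ 0.5382 -0.0891  0.1124] rot [-1.571 -0.     1.771] F [-0.18  5.4   0.58] Fmy 5.33 w 0.0937 
 machine along(y) -39.6 across(x) -0.3 | yaw err deg 0.0
```

```bash
python3 - <<'E'
from h import *
p,d=cams.camera("side");q,e=cams.camera("wrist")
a=cv2.resize(p[170:275,220:360,::-1],(400,300),interpolation=cv2.INTER_CUBIC);b=cv2.resize(q[100:310,140:420,::-1],(400,300))
cv2.imwrite("pics/home.png",np.hstack([a,b]))
E
```

```text
(no output)
```

View pics/home.png

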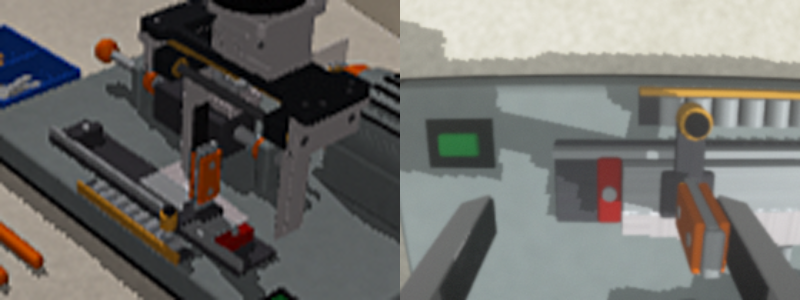

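The wrist crop shows the finger on the lever's left face. The lever is at (700,235), with the red stop at (608,190) close beside it and the barrel at the first notch. One more gentle press will tell a hard stop from the notch spring.

```bash
python3 -m handwheel '[{"fingers":1,"x":-0.0003,"y":0,"z":0,"spin":0},{"fingers":1,"x":-0.0006,"y":0,"z":0,"spin":0},{"fingers":1,"x":-0.001,"y":0,"z":0,"spin":0},{"fingers":1,"x":-0.001,"y":0,"z":0,"spin":0},{"fingers":1,"x":-0.001,"y":0,"z":0,"spin":0},{"fingers":1,"x":-0.001,"y":0,"z":0,"spin":0},{"fingers":1,"x":-0.001,"y":0,"z":0,"spin":0},{"fingers":1,"x":-0.001,"y":0,"z":0,"spin":0},{"fingers":1,"x":-0.001,"y":0,"z":0,"spin":0},{"fingers":1,"x":-0.001,"y":0,"z":0,"spin":0}]'
python3 -c "from h import *;st()"
```

```text
time_s: 9.4
ee_pos: [0.5382, -0.0892, 0.1124]
eef_rot: [-1.57, -0.002, 1.771]
force: [-3.2, 11.4, 2.8]
grip_width: 0.0939
t 9.4 p [ 0.5382 -0.0892  0.1124] rot [-1.57  -0.002  1.771] F [-3.19 11.44  2.77] Fmy 11.85 w 0.0939 
 machine along(y) -39.7 across(x) -0.4 | yaw err deg 0.01
```

That's the hard stop: force rose to 12 N with no movement. The home reference is along = -39.7, so the other finger meets the lever at about +40.2. I'll cross over now.

```bash
python3 -m handwheel '[{"fingers":1,"x":0.005,"y":0,"z":0,"spin":0},{"fingers":1,"x":0.015,"y":0,"z":0,"spin":0},{"fingers":1,"x":0.025,"y":0,"z":0,"spin":0},{"fingers":1,"x":0.035,"y":0,"z":0,"spin":0},{"fingers":1,"x":0.045,"y":0,"z":0,"spin":0},{"fingers":1,"x":0.055,"y":0,"z":0,"spin":0},{"fingers":1,"x":0.063,"y":0,"z":0,"spin":0},{"fingers":1,"x":0.07,"y":0,"z":0,"spin":0},{"fingers":1,"x":0.074,"y":0,"z":0,"spin":0},{"fingers":1,"x":0.076,"y":0,"z":0,"spin":0}]'
python3 -c "from h import *;st()"
python3 -m handwheel '[{"fingers":1,"x":0.001,"y":0,"z":0,"spin":0},{"fingers":1,"x":0.002,"y":0,"z":0,"spin":0},{"fingers":1,"x":0.003,"y":0,"z":0,"spin":0},{"fingers":1,"x":0.004,"y":0,"z":0,"spin":0},{"fingers":1,"x":0.005,"y":0,"z":0,"spin":0},{"fingers":1,"x":0.006,"y":0,"z":0,"spin":0},{"fingers":1,"x":0.007,"y":0,"z":0,"spin":0},{"fingers":1,"x":0.008,"y":0,"z":0,"spin":0},{"fingers":1,"x":0.008,"y":0,"z":0,"spin":0},{"fingers":1,"x":0.008,"y":0,"z":0,"spin":0}]'
python3 -c "from h import *;st()"
```

```text
time_s: 10.4
ee_pos: [0.5233, -0.0155, 0.1124]
eef_rot: [-1.571, 0.0, 1.771]
force: [0.4, 0.3, -0.3]
grip_width: 0.0941
t 10.4 p [ 0.5233 -0.0155  0.1124] rot [-1.571  0.     1.771] F [ 0.35  0.26 -0.29] Fmy 0.18 w 0.0941 
 machine along(y) 35.5 across(x) -0.4 | yaw err deg 0.01
time_s: 11.4
ee_pos: [0.5218, -0.0083, 0.1124]
eef_rot: [-1.571, 0.0, 1.771]
force: [0.7, -4.4, -1.4]
grip_width: 0.0938
t 11.4 p [ 0.5218 -0.0083  0.1124] rot [-1.571  0.     1.771] F [ 0.66 -4.39 -1.42] Fmy -4.44 w 0.0938 
 machine along(y) 42.8 across(x) -0.4 | yaw err deg -0.01
```

```bash
python3 -m handwheel '[{"fingers":1,"x":0.001,"y":0,"z":0,"spin":0},{"fingers":1,"x":0.002,"y":0,"z":0,"spin":0},{"fingers":1,"x":0.003,"y":0,"z":0,"spin":0},{"fingers":1,"x":0.004,"y":0,"z":0,"spin":0},{"fingers":1,"x":0.005,"y":0,"z":0,"spin":0},{"fingers":1,"x":0.006,"y":0,"z":0,"spin":0},{"fingers":1,"x":0.007,"y":0,"z":0,"spin":0},{"fingers":1,"x":0.007,"y":0,"z":0,"spin":0},{"fingers":1,"x":0.007,"y":0,"z":0,"spin":0},{"fingers":1,"x":0.007,"y":0,"z":0,"spin":0}]'
python3 -c "from h import *;st()"
```

```text
time_s: 12.4
ee_pos: [0.5204, -0.0012, 0.1124]
eef_rot: [-1.571, -0.0, 1.771]
force: [-0.1, -0.2, -0.7]
grip_width: 0.0939
t 12.4 p [ 0.5204 -0.0012  0.1124] rot [-1.571 -0.     1.771] F [-0.11 -0.17 -0.66] Fmy -0.14 w 0.0939 
 machine along(y) 50.1 across(x) -0.4 | yaw err deg -0.0
```

Click 1: the finger is at 9.9 mm with no force, so the lever has snapped ahead to 14. Click 2 next.

```bash
python3 -m handwheel '[{"fingers":1,"x":0.002,"y":0,"z":0,"spin":0},{"fingers":1,"x":0.0035,"y":0,"z":0,"spin":0},{"fingers":1,"x":0.005,"y":0,"z":0,"spin":0},{"fingers":1,"x":0.0065,"y":0,"z":0,"spin":0},{"fingers":1,"x":0.008,"y":0,"z":0,"spin":0},{"fingers":1,"x":0.0095,"y":0,"z":0,"spin":0},{"fingers":1,"x":0.011,"y":0,"z":0,"spin":0},{"fingers":1,"x":0.0125,"y":0,"z":0,"spin":0},{"fingers":1,"x":0.0135,"y":0,"z":0,"spin":0},{"fingers":1,"x":0.0135,"y":0,"z":0,"spin":0}]'
python3 - <<'E'
from h import *
st()
p,d=cams.camera("side");q,e=cams.camera("wrist")
a=cv2.resize(p[170:275,220:360,::-1],(400,300),interpolation=cv2.INTER_CUBIC);b=cv2.resize(q[100:310,140:420,::-1],(400,300))
cv2.imwrite("pics/c2.png",np.hstack([a,b]));st()
E
```

```text
time_s: 13.4
ee_pos: [0.5177, 0.0124, 0.1125]
eef_rot: [-1.571, -0.0, 1.771]
force: [0.4, -0.5, 1.2]
grip_width: 0.0941
t 13.4 p [0.5177 0.0124 0.1125] rot [-1.571 -0.     1.771] F [ 0.43 -0.54  1.22] Fmy -0.61 w 0.0941 
 machine along(y) 63.9 across(x) -0.4 | yaw err deg 0.01
t 13.5 p [0.5177 0.0122 0.1125] rot [-1.571 -0.     1.771] F [-0.08  0.08  0.15] Fmy 0.09 w 0.0941 
 machine along(y) 63.7 across(x) -0.4 | yaw err deg 0.0
```

View pics/c2.png

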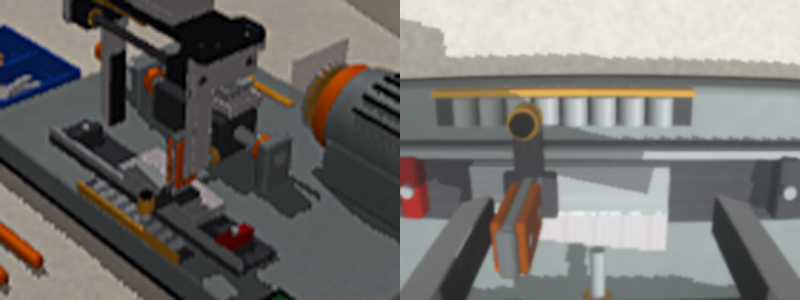

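The wrist crop shows the lever at (512,225), about 4 mm ahead of the finger, with the barrel at (523,123). Click 2 is done. For click 3 the finger goes only to about 37 mm, just past the tooth at 35.

```bash
python3 -m handwheel '[{"fingers":1,"x":0.002,"y":0,"z":0,"spin":0},{"fingers":1,"x":0.0035,"y":0,"z":0,"spin":0},{"fingers":1,"x":0.005,"y":0,"z":0,"spin":0},{"fingers":1,"x":0.0065,"y":0,"z":0,"spin":0},{"fingers":1,"x":0.0075,"y":0,"z":0,"spin":0},{"fingers":1,"x":0.0085,"y":0,"z":0,"spin":0},{"fingers":1,"x":0.0095,"y":0,"z":0,"spin":0},{"fingers":1,"x":0.0105,"y":0,"z":0,"spin":0},{"fingers":1,"x":0.0105,"y":0,"z":0,"spin":0},{"fingers":1,"x":0.0105,"y":0,"z":0,"spin":0}]'
python3 -c "from h import *;st()"
python3 -m handwheel '[{"fingers":1,"x":0.0005,"y":0,"z":0,"spin":0},{"fingers":1,"x":0.001,"y":0,"z":0,"spin":0},{"fingers":1,"x":0.0015,"y":0,"z":0,"spin":0},{"fingers":1,"x":0.002,"y":0,"z":0,"spin":0},{"fingers":1,"x":0.0025,"y":0,"z":0,"spin":0},{"fingers":1,"x":0.003,"y":0,"z":0,"spin":0},{"fingers":1,"x":0.003,"y":0,"z":0,"spin":0},{"fingers":1,"x":0.003,"y":0,"z":0,"spin":0},{"fingers":1,"x":0.003,"y":0,"z":0,"spin":0},{"fingers":1,"x":0.003,"y":0,"z":0,"spin":0}]'
python3 -c "from h import *;st()"
```

```text
time_s: 14.5
ee_pos: [0.5156, 0.0226, 0.1125]
eef_rot: [-1.571, -0.0, 1.771]
force: [-0.4, -0.5, 1.2]
grip_width: 0.0935
t 14.5 p [0.5156 0.0226 0.1125] rot [-1.571 -0.     1.771] F [-0.35 -0.5   1.19] Fmy -0.42 w 0.0935 
 machine along(y) 74.4 across(x) -0.3 | yaw err deg 0.01
time_s: 15.5
ee_pos: [0.515, 0.0253, 0.1125]
eef_rot: [-1.571, -0.0, 1.771]
force: [-0.5, -0.3, 0.1]
grip_width: 0.0943
t 15.5 p [0.515  0.0253 0.1125] rot [-1.571 -0.     1.771] F [-0.52 -0.34  0.12] Fmy -0.23 w 0.0943 
 machine along(y) 77.1 across(x) -0.4 | yaw err deg -0.0
```

Force is zero at 37 mm, so it has snapped. I'll centre the fingers around the lever without touching it, then lift straight up.

```bash
python3 -m handwheel '[{"fingers":1,"x":-0.008,"y":0,"z":0,"spin":0},{"fingers":1,"x":-0.016,"y":0,"z":0,"spin":0},{"fingers":1,"x":-0.024,"y":0,"z":0,"spin":0},{"fingers":1,"x":-0.03,"y":0,"z":0,"spin":0},{"fingers":1,"x":-0.034,"y":0,"z":0,"spin":0},{"fingers":1,"x":-0.034,"y":0,"z":0,"spin":0},{"fingers":1,"x":-0.034,"y":-0.01,"z":0,"spin":0},{"fingers":1,"x":-0.034,"y":-0.03,"z":0,"spin":0},{"fingers":1,"x":-0.034,"y":-0.06,"z":0,"spin":0},{"fingers":1,"x":-0.034,"y":-0.09,"z":0,"spin":0}]'
python3 -m handwheel '[{"fingers":1,"x":0,"y":-0.03,"z":0,"spin":0},{"fingers":1,"x":0,"y":-0.05,"z":0.03,"spin":0},{"fingers":1,"x":0,"y":-0.05,"z":0.06,"spin":0},{"fingers":1,"x":0,"y":-0.05,"z":0.09,"spin":0},{"fingers":1,"x":0,"y":-0.05,"z":0.12,"spin":0},{"fingers":1,"x":0,"y":-0.05,"z":0.14,"spin":0},{"fingers":1,"x":0,"y":-0.05,"z":0.15,"spin":0},{"fingers":1,"x":0,"y":-0.05,"z":0.15,"spin":0},{"fingers":1,"x":0,"y":-0.05,"z":0.15,"spin":0},{"fingers":1,"x":0,"y":-0.05,"z":0.15,"spin":0}]'
python3 - <<'E'
from h import *
st()
for n in("top","side"):
    p,d=cams.camera(n);np.savez(f"pics/{n}1.npz",p=p,d=d);W=cloud(cams.get_calibration(n),d)
    m=masks(p);k=(W[...,2]>.088)&(W[...,2]<.135)&(abs((W[...,:2]-HOME)@MX)<.02)&m['orange']
    w=W[k]
    if len(w): a=(w[:,:2]-HOME)@MY*1e3;print(n,len(w),'lever along',a.min().round(1),a.max().round(1),a.mean().round(1))
    z=np.load(f"pics/{n}0.npz");globals()[n]=np.hstack([z['p'],p])
a=cv2.resize(top[...,::-1][90:310,135:1120],None,fx=.8,fy=.8)
b=side[170:275,560+220:560+360,::-1]
cv2.imwrite("pics/end.png",np.vstack([a,np.hstack([cv2.resize(b,(a.shape[1]//2,300),interpolation=cv2.INTER_CUBIC),cv2.resize(p[130:330,170:430,::-1],(a.shape[1]-a.shape[1]//2,300))])]))
E
```

```text
time_s: 16.5
ee_pos: [0.5216, -0.0077, 0.2042]
eef_rot: [-1.571, -0.0, 1.771]
force: [-0.3, 0.2, -0.8]
grip_width: 0.0938
time_s: 17.5
ee_pos: [0.3754, -0.0376, 0.2524]
eef_rot: [-1.571, -0.0, 1.771]
force: [0.0, -0.0, 0.6]
grip_width: 0.0942
t 17.5 p [ 0.3754 -0.0376  0.2524] rot [-1.571 -0.     1.771] F [ 0.04 -0.04  0.65] Fmy -0.05 w 0.0942 
 machine along(y) 43.1 across(x) -149.7 | yaw err deg 0.02
top 29 lever along 35.6 49.2 44.2
side 60 lever along 33.5 48.1 37.8
```

View pics/end.png

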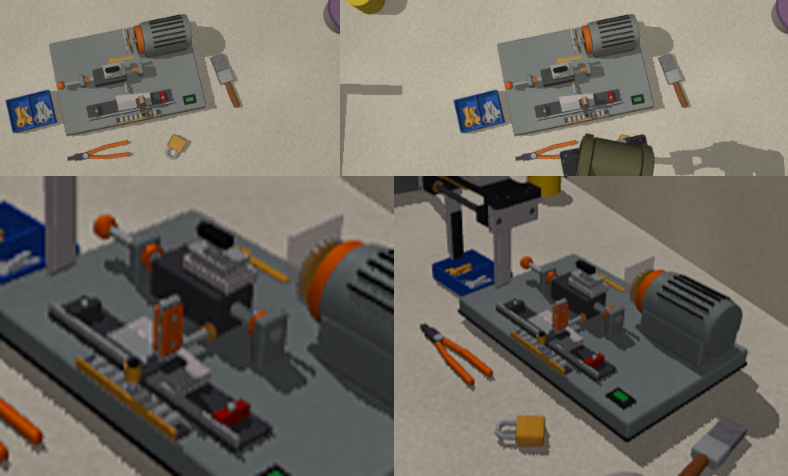

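The top view puts the lever's grip from 35.6 to 49.2 mm, so its centre is at 42.4 mm, in the third notch. The tray, pliers, padlock and brush look where they were, and the gripper is clear with no force.

```bash
python3 -c "
from station import workorder
print(workorder.hand_in())"
```

```text
the job is handed in; nothing more can be done
None
```

The depth lever is in the third notch from home, and I handed the job in at about 17.6 s, well under the 51 s limit. The hand-in gives no verdict.

- **Method:** The fingers stayed fully open, one on each side of the lever, so only one ever pressed on it. I pushed it to the red stop, then out three clicks with the other finger.
- **Home:** On the last press against the stop, force rose from 5 to 12 N with no movement. That was the highest force I read, though I only read it at the end of each move.
- **Clicks:** After each push the force was back to about zero with the finger short of the next notch, at about 10, 23.5 and 37 mm, so the lever had snapped ahead each time. The finger never went past 37 mm.
- **Final position:** The top camera puts the lever's centre at 42.4 mm, against 42 mm for the third notch. The side camera, with its partial view of one face, spans 33.5–48.1 mm (centre about 41 mm), which agrees.
- **Bystanders:** By eye, the tray, pliers, padlock and brush look unmoved, but I did not measure them. The arm hid the padlock and part of the pliers in the last top view; the side view shows both in place.
- **Gripper:** It ended clear of everything, with only sensor noise on the force reading.

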